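# Refit the selector knob on a torque wrench

## Task

Clear the stray parts off the mat first: put the dark steel socket into the grey bin and the brass coupling into the yellow bin. Then pick up the red knob, turn it so that its yellow pointer (the flat side of its bore) matches the flat of the D-shaped stem on the blue torque wrench, push it fully onto the stem and press the sprung stem in; finish while still gripping the knob and holding the stem pressed in. Leave the grease jar, screwdriver and spanner where they are.

Things in the scene. Friction and masses are not known exactly. Their poses are not given: they have to be found in the camera images.
- knob_center (a point): Centre (half height) of the loose red knob: 50 (its x) x 32 (y) x 40 mm high, 90 g, upright, bore down. Grip it across its flat 32 mm sides (closing along its y). A blind D bore 22 mm deep runs up its middle: radius 9 mm, flat 5 mm from the axis on its +x side, marked by a yellow stripe on top and on the +x end face.
- knob_pointer (a point): Middle of the knob's +x end face, 25 mm from its axis, at half height: the end with the yellow stripe. Axes as for knob_center.
- stem_tip (a point): Centre of the top of the upright steel D-shaped stem on the wrench: radius 8 mm, flat 4 mm from the axis on its +x side, top 2.5 mm chamfered. Top 106 mm above the bench, 30 above a dark collar (radius 22) whose yellow line marks the +x (flat) side. The knob fits one way round, 1 mm play, within 7 degrees. Bore home: knob centre 2 mm below this point.
- stem (a joint): How far the stem is pressed down, m: 0 free, 0.006 at its stop. A spring pushes it up: 4 N to start it moving, 12 N at the stop; it moves straight down and springs back when released.
- selector (a joint): Angle of the collar and stem about the vertical in the wrench, rad, counter-clockwise from above; stiff (0.6 N m), it stays where it was left. Its angle is already contained in the axes of stem_tip.
- wrench: Blue torque wrench lying on its side, fixed. Origin under the centre of its drum (radius 62 mm, 66 mm high); the stem stands on the drum's axis. A cylinder 64 mm thick runs along its +x to 175 mm, with a small manifold on it, up to 83 mm high; a steel reaction arm sticks out at +y to 83 mm, 35 mm high.
- socket_center (a point): Centre of the loose dark steel impact socket: an upright round piece 34 mm in diameter, 46 mm high, with a black hexagon in its top; 0.13 to 0.25 kg.
- coupling_center (a point): Centre of the loose brass hydraulic coupling: an upright round piece 32 mm in diameter, 46 mm high; about 0.15 kg.
- bin_grey: Grey open bin for steel, fixed, 115 (x) x 130 (y) x 45 mm high, walls and floor 4 mm. Origin at the centre of its underside.
- bin_yellow: Yellow open bin for brass, fixed, same size and origin. The two bins stand side by side along their x, in either order.
- grease_jar: Bystander: white jar with red cap, 48 mm in diameter, 60 mm high, standing; origin under its centre.
- screwdriver: Bystander: red-handled screwdriver 180 mm long lying along its x; origin in the middle of it, at bench height.
- spanner: Bystander: steel spanner 160 mm long lying along its x; origin in the middle of it, at bench height.
- knob: The same knob, its origin at the centre of its underside; axes as for knob_center.
- socket: The same socket, its origin at the centre of its underside; axes as for socket_center.
- coupling: The same coupling, its origin at the centre of its underside; axes as for coupling_center.

How it is judged:
By the outcome, as a careful person would: the job done as asked, in the order asked, and still so for the second after the job is handed in, while the arm keeps its last pose, push and grip.
It also fails if it takes over 72 s, if anything falls off the work surface, if the arm or the gripper's body presses on something with over 40 N, if the wrist force passes 120 N, or if a joint passes its speed limit or range.

## Robot

A 6-joint arm with a two-finger parallel gripper is mounted at the origin on the work surface. World frame = base frame: x ahead of the robot, y to its left, z up, the work surface at z = 0. Lengths are in mm, angles in rad, forces in N, time in s.
With the tool pointing down it reaches from about 350 to 975 mm from the base axis. Payload 7.1 kg.
Tool frame: the origin (TCP) lies between the finger pads; the fingertips stand 19 mm ahead of it and the grasp point (between the pads) is the TCP; z points along the fingers, y is the line along which they close (so a half turn about z gives the same grasp; the last joint's range is limited). The gripper opens to 88 mm and grips with 3 to 60 N. Pads are 20 mm wide; open, the fingers measure 115 mm over their backs; the gripper's body (75 mm by 178 mm) begins 61 mm behind the grasp point.
Start: joints at [-1.135, 0.423, 1.63, -0, 1.089, -0.019], TCP at [274.566, -561.443, 241.675] pointing down, gripper open.
Joint ranges: [-3, 3], [-0.9, 2.11], [0.09, 2.58], [-1.31, 4.45], [0.11, 2.69], [-2.54, 2.54]. Speed limits (rad/s): [2.39, 2.39, 3.01, 3.14, 3.14, 3.14].

## Interface

Orientations are given as a rotation vector (axis times angle).
In Python, from workcell import ctrl gives the robot as it stands.
- The arm moves only by the tool arm_command, never from a script. Its argument "series" is a list of rows, each an object with "linear": the shift along the tool's x, y, z in m, a list of three; "turn": the turn about the tool's z in rad. A call has 1 to 10 rows; each row shifts and turns the commanded pose from where the row before left it, along the tool's axes as they then stand; what a row does not reach is not made up. A row lasts 1/10 s, in which the tool goes at most 50 mm and 8.59 degrees, less where a joint would pass 70% of its speed; a pose out of reach is approached as far as the arm can. A call with a gripper value outside its range is refused whole. "jaw" is the opening, from -1 (shut) to 1 (fully open), set as the call begins (left out, the last holds). The fingers move at their own pace and stop on an object; the grip force is fixed at half the most. Time passes only in rows, so rows that do not move let the fingers close. It gives the time, the measured TCP pose, the force, the opening and the grip force at its end, in the units of the state.
- ctrl.get_obs(): the state, without advancing time (a new reading comes with each control period).
- ctrl.get_image(name): name is "scene" or "top" or "wrist"; returns a dict with "frame" (400x640x3 uint8, blue, green, red), "fx", "fy", "cx", "cy" (pixels), "rvec" (rotation vector, rad) and "tvec" (3), from world to camera coordinates, as OpenCV has them. Camera axes: x right, y down, z forward; pixel columns grow to the right and rows downward; lengths in mm; the calibration is good to about 2 mm. The wrist camera is an equidistant fisheye: a pixel r from the principal point sees the ray r / f radians off the axis. A picture is of the moment at which its call begins. There is no depth.
- ctrl.close_job(): hands the job in; it is judged then, once.
The state is a dict: "t": time; "qpos": joint angles; "qvel": joint speeds; "joint_torque": joint torques, N m; "ee_pos": TCP position; "orientation": TCP orientation; "ft_force": force on the tool from outside, world axes, zero at the start; "moment": the same for the moment, N m; "width": finger opening in mm; "grasp_force": force on a finger pad.
Only numpy, scipy, OpenCV 4.12 (cv2) and the standard library are available. Lean on these libraries where they do the work, as an engineer would, in place of code of your own. Each camera call takes 0.05 s, during which the arm holds its last target. There are 200 camera calls.

## Working session

There is one attempt and no reset: what is moved stays moved. The work goes in short steps, Python scripts to look and compute and a tool call to move; the robot and the scene stay as the last step left them, time stands still between calls to the robot, and variables do not carry over. Pictures are saved under pics/ and viewed, at most 10 in all, crops included, and the job is handed in when it is done.

Besides the shell and the picture viewer there is one more tool, called after "Emit:" as a command line: name --argument value ..., lists and objects as JSON in quotes. arm_command: Moves the arm, as the interface text tells. Its arguments: {"type":"object","properties":{"series":{"type":"array"},"jaw":{"type":"number"}},"required":["series"]}

```bash
mkdir -p pics
cat > h.py <<'E'
import numpy as np, cv2
from workcell import ctrl
from scipy.spatial.transform import Rotation as R
def snap(n,f):
    d=ctrl.get_image(n); cv2.imwrite(f'pics/{f}.png',d['frame']); np.save(f'pics/{f}.npy',{k:d[k] for k in d if k!='frame'},allow_pickle=True); return d
def ray(f,u,v,fish=False):
    d=np.load(f'pics/{f}.npy',allow_pickle=True).item()
    x=(u-d['cx'])/d['fx'];y=(v-d['cy'])/d['fy']
    if fish:
        r=np.hypot(x,y); k=np.sin(r)/r if r>1e-9 else 1; c=np.array([x*k,y*k,np.cos(r)])
    else: c=np.array([x,y,1.])
    M=R.from_rotvec(np.ravel(d['rvec'])).as_matrix(); t=np.ravel(d['tvec'])
    return -M.T@t, M.T@c
def at(f,u,v,z,fish=False):
    o,r=ray(f,u,v,fish); return (o+r*(z-o[2])/r[2]).round(1)
def proj(f,p):
    d=np.load(f'pics/{f}.npy',allow_pickle=True).item()
    M=R.from_rotvec(np.ravel(d['rvec'])).as_matrix(); c=M@np.array(p,float)+np.ravel(d['tvec'])
    return d['cx']+d['fx']*c[0]/c[2], d['cy']+d['fy']*c[1]/c[2]
E
python3 - <<'E'
from h import *
for n in ['top','scene']:
    d=snap(n,n+'0'); print(n,d['fx'],d['fy'],d['cx'],d['cy'],ray(n+'0',320,200))
o=ctrl.get_obs(); print(o['t'],o['ee_pos'],R.from_rotvec(o['orientation']).as_matrix().round(3),o['width'])
E
```

```text
top 451.6049940656094 451.6049940656094 320.221414326048 206.90978289564043 (array([ 513.01678457,    6.74140509, 1195.60512886]), array([ 0.0548319 , -0.01420391, -0.99851192]))
scene 387.0461954228342 387.0461954228342 321.2246077582751 197.2757166539192 (array([1259.89059514, -268.23139933,  711.35889856]), array([-0.70901213,  0.25257247, -0.65845919]))
0.1 [ 274.38114205 -561.03935873  240.98360136] [[ 0.898  0.439 -0.001]
 [ 0.439 -0.898  0.001]
 [ 0.    -0.001 -1.   ]] 87.7545887670563
```

View pics/top0.png

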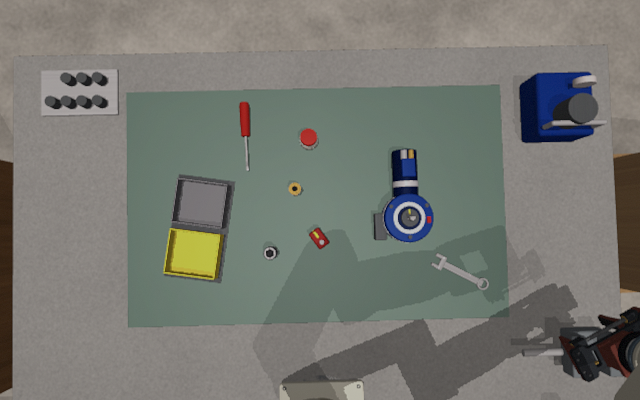

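View pics/scene0.png

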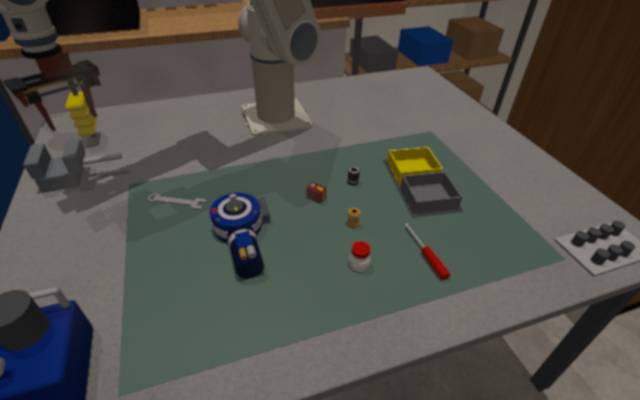

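The top view shows the socket at about (270,253), coupling (295,189), knob (319,238), stem (409,217), grey bin (202,203), yellow bin (194,253) and jar (309,138). I'll enlarge it for better readings.

Run:
```python
from h import *
im=cv2.imread('pics/top0.png')
def crop(cx,cy,w,h,s): return cv2.resize(im[cy-h:cy+h,cx-w:cx+w],None,fx=s,fy=s,interpolation=cv2.INTER_CUBIC)
a=np.hstack([crop(319,238,20,15,10),crop(409,217,20,15,10)])
b=np.hstack([crop(270,253,20,15,10),crop(295,189,20,15,10)])
cv2.imwrite('pics/c1.png',np.vstack([a,b]))
for n,u,v,z in [('sock',270,253,46),('coup',295,189,46),('knob',319,238,40),('stem',409,217,106),('grey',202,203,25),('yel',194,253,25),('jar',309,138,60),('sd',247,137,10)]: print(n,at('top0',u,v,z))
```

```text
sock [444.8 120.4  46. ]
coup [605.8  53.4  46. ]
knob [479.4  -4.7  40. ]
stem [ 526.4 -223.   106. ]
grey [576.9 295.4  25. ]
yel [448.6 317.8  25. ]
jar [733.2  14.5  60. ]
sd [749.2 178.3  10. ]
```

View pics/c1.png

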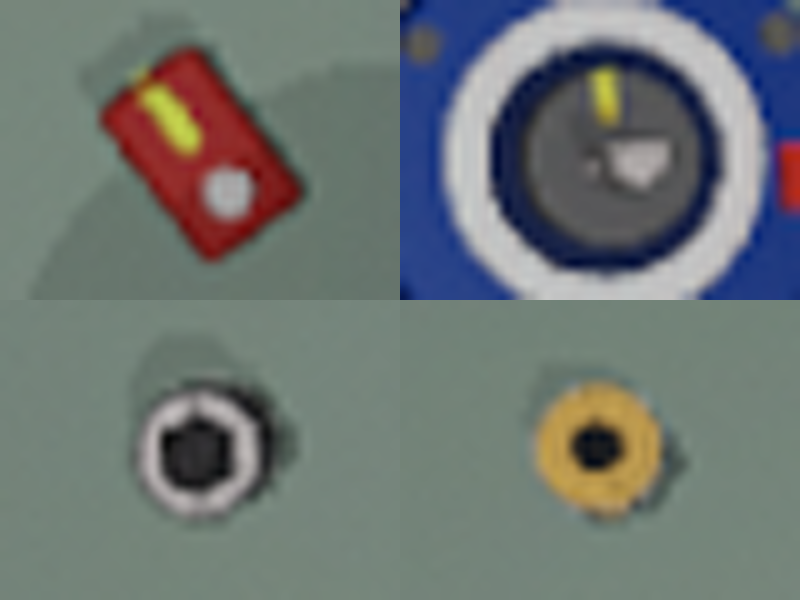

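Read from the crops: knob top centre is at (318.8,238.0) with the pointer up-left at about 38°. The stem tip is at (412.5,217.2) with its flat toward image-up. The socket is at (269.5,252.8) and the coupling at (294.4,188.4).

```bash
cat >> h.py <<'E'
def delta(p):
    o=ctrl.get_obs(); M=R.from_rotvec(o['orientation']); return (M.inv().apply(np.array(p)-o['ee_pos'])).round(1)
E
python3 - <<'E'
from h import *
for n,u,v,z in [('sock',269.55,252.75,46),('coup',294.4,188.4,46),('knob',318.85,238,40),('ptr',313.3,230.8,40),('stem',412.5,217.1,106),('col',409.9,217.4,76),('line',409,211,76),('grey',204,201.5,45),('yel',194,252,45)]: print(n,at('top0',u,v,z))
print(delta([446,121,150]))
M=R.from_rotvec(ctrl.get_obs()['orientation'])
for a,b in [((446,121),(577,294)),((577,294),(606,54)),((606,54),(449,316)),((449,316),(480,-5))]: print(M.inv().apply([b[0]-a[0],b[1]-a[1],0]).round(0))
E
```

```text
sock [445.4 121.5  46. ]
coup [607.3  54.9  46. ]
knob [479.4  -4.3  40. ]
ptr [498.1   9.4  40. ]
stem [ 526.  -231.5  106. ]
col [ 525.8 -231.5   76. ]
line [ 541.7 -229.8   76. ]
grey [579.6 285.3  45. ]
yel [452.2 312.5  45. ]
[ 453.8 -537.2   91.7]
[194. -98.   0.]
[-79. 228.  -0.]
[ -26. -304.    0.]
[-113.  302.   -0.]
```

Emit:
arm_command --series '[{"linear":[0.0284,-0.0336,0.0057],"turn":0},{"linear":[0.0284,-0.0336,0.0057],"turn":0},{"linear":[0.0284,-0.0336,0.0057],"turn":0},{"linear":[0.0284,-0.0336,0.0057],"turn":0},{"linear":[0.0284,-0.0336,0.0057],"turn":0},{"linear":[0.0284,-0.0336,0.0057],"turn":0},{"linear":[0.0284,-0.0336,0.0057],"turn":0},{"linear":[0.0284,-0.0336,0.0057],"turn":0}]' --jaw 1

```text
t: 0.9
ee_pos: [360.5, -218.5, 195.8]
orientation: [-3.061, -0.707, -0.0]
ft_force: [0.5, -0.2, 0.6]
width: 87.7
grasp_force: 0.0
```

Emit:
arm_command --series '[{"linear":[0.0284,-0.0336,0.0057],"turn":0},{"linear":[0.0284,-0.0336,0.0057],"turn":0},{"linear":[0.0284,-0.0336,0.0057],"turn":0},{"linear":[0.0284,-0.0336,0.0057],"turn":0},{"linear":[0.0284,-0.0336,0.0057],"turn":0},{"linear":[0.0284,-0.0336,0.0057],"turn":0},{"linear":[0.0284,-0.0336,0.0057],"turn":0},{"linear":[0.0284,-0.0336,0.0057],"turn":0},{"linear":[0,0,0],"turn":0}]'

```text
t: 1.8
ee_pos: [447.7, 125.2, 150.0]
orientation: [-3.058, -0.715, -0.002]
ft_force: [-0.1, -0.5, 0.4]
width: 87.4
grasp_force: 0.0
```

Run:
```python
from h import *
o=ctrl.get_obs(); print(o['t'],o['ee_pos'],o['qpos'],delta([445.5,121.5,30]))
d=snap('wrist','w1'); print(d['fx'],d['cx'],d['cy'])
```

```text
1.8 [447.73713303 125.1767478  150.02592598] [2.46661774e-01 3.34319380e-01 2.04292997e+00 8.20670636e-04
 7.63164559e-01 1.35732654e+00] [ -3.8   2.3 120. ]
309.70691628693146 321.2381396050193 203.02895937586385
```

View pics/w1.png

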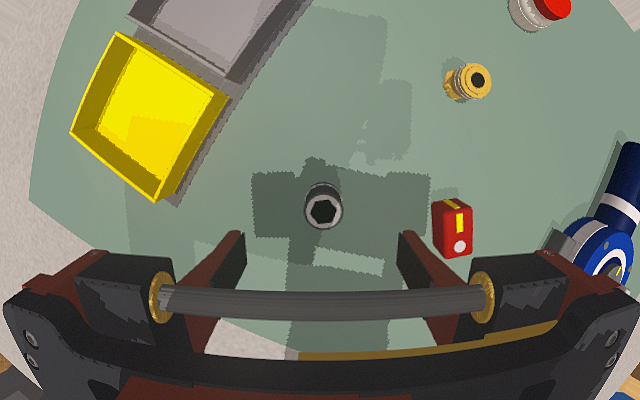

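The wrist view shows the socket top at about (323,211), coupling top (478,80), knob (453,228), and the bins at upper left.

Run:
```python
from h import *
print(at('w1',323.5,211,46,True),at('w1',478,80,46,True), at('w1',459,247,40,True))
print(delta([445.5,121.5,30]))
```

```text
[447.2 124.4  46. ] [608.6  57.5  46. ] [470.1  -7.4  40. ]
[ -1.7   1.  120. ]
```

Emit:
arm_command --series '[{"linear":[0,0,0.04],"turn":0},{"linear":[0,0,0.04],"turn":0},{"linear":[0,0,0.03],"turn":0},{"linear":[0,0,0.01],"turn":0},{"linear":[0,0,0],"turn":0}]'

```text
t: 2.35
ee_pos: [445.5, 120.0, 29.6]
orientation: [3.061, 0.707, -0.005]
ft_force: [0.7, 0.8, 0.4]
width: 88.2
grasp_force: 0.0
```

Emit:
arm_command --series '[{"linear":[0,0,0],"turn":0},{"linear":[0,0,0],"turn":0},{"linear":[0,0,0],"turn":0},{"linear":[0,0,0],"turn":0},{"linear":[0,0,0],"turn":0},{"linear":[0,0,0],"turn":0},{"linear":[0,0,0],"turn":0},{"linear":[0,0,0],"turn":0}]' --jaw -1

```text
t: 3.15
ee_pos: [446.5, 121.2, 30.6]
orientation: [-3.061, -0.708, 0.0]
ft_force: [-0.7, 1.2, 3.1]
width: 33.7
grasp_force: 30.0
```

Emit:
arm_command --series '[{"linear":[0,0,-0.045],"turn":0},{"linear":[0,0,-0.045],"turn":0},{"linear":[0.0385,-0.0184,0],"turn":0},{"linear":[0.0385,-0.0184,0],"turn":0},{"linear":[0.0385,-0.0184,0],"turn":0},{"linear":[0.0385,-0.0184,0],"turn":0},{"linear":[0.0385,-0.0184,0],"turn":0},{"linear":[0,0,0],"turn":0},{"linear":[0,0,0.03],"turn":0}]'

```text
t: 4.05
ee_pos: [581.8, 290.4, 92.9]
orientation: [-3.059, -0.71, -0.01]
ft_force: [0.8, 0.9, -1.9]
width: 33.8
grasp_force: 30.0
```

Emit:
arm_command --series '[{"linear":[0,0,0.03],"turn":0},{"linear":[0,0,0.018],"turn":0},{"linear":[0,0,0.004],"turn":0},{"linear":[0,0,0],"turn":0},{"linear":[0,0,0],"turn":0}]'

```text
t: 4.55
ee_pos: [579.9, 288.5, 39.6]
orientation: [-3.06, -0.708, -0.003]
ft_force: [0.3, -0.2, -2.5]
width: 33.6
grasp_force: 30.0
```

Emit:
arm_command --series '[{"linear":[0,0,0],"turn":0},{"linear":[0,0,0],"turn":0},{"linear":[0,0,0],"turn":0},{"linear":[0,0,0],"turn":0},{"linear":[0,0,-0.02],"turn":0},{"linear":[0,0,-0.04],"turn":0},{"linear":[0,0,-0.04],"turn":0}]' --jaw 0.2

```text
t: 5.25
ee_pos: [578.5, 288.0, 138.9]
orientation: [3.06, 0.708, -0.003]
ft_force: [1.3, -0.0, 0.9]
width: 52.9
grasp_force: 0.0
```

Run:
```python
from h import *
print(delta([607.5,56,30]),ctrl.get_obs()['t'],ctrl.get_obs()['ee_pos'])
```

```text
[-75.7 221.2 109.1] 5.25 [578.51720845 288.04544309 138.92855477]
```

Emit:
arm_command --series '[{"linear":[-0.0152,0.0442,0],"turn":0},{"linear":[-0.0152,0.0442,0],"turn":0},{"linear":[-0.0152,0.0442,0],"turn":0},{"linear":[-0.0152,0.0442,0],"turn":0},{"linear":[-0.0152,0.0442,0],"turn":0},{"linear":[0,0,0],"turn":0},{"linear":[0,0,0],"turn":0}]' --jaw 1

```text
t: 5.95
ee_pos: [608.1, 55.4, 138.7]
orientation: [-3.061, -0.704, -0.0]
ft_force: [-0.3, -0.2, 0.8]
width: 87.7
grasp_force: 0.0
```

Emit:
arm_command --series '[{"linear":[0,0,0.04],"turn":0},{"linear":[0,0,0.04],"turn":0},{"linear":[0,0,0.024],"turn":0},{"linear":[0,0,0.006],"turn":0},{"linear":[0,0,0],"turn":0}]'

```text
t: 6.45
ee_pos: [607.4, 57.6, 27.8]
orientation: [-3.06, -0.711, 0.003]
ft_force: [-0.4, 0.2, 0.7]
width: 87.9
grasp_force: 0.0
```

Emit:
arm_command --series '[{"linear":[0,0,0],"turn":0},{"linear":[0,0,0],"turn":0},{"linear":[0,0,0],"turn":0},{"linear":[0,0,0],"turn":0},{"linear":[0,0,0],"turn":0},{"linear":[0,0,0],"turn":0},{"linear":[0,0,0],"turn":0},{"linear":[0,0,0],"turn":0}]' --jaw -1

```text
t: 7.25
ee_pos: [608.0, 56.3, 28.5]
orientation: [3.061, 0.708, -0.0]
ft_force: [1.1, -1.0, 1.0]
width: 31.5
grasp_force: 30.0
```

Run:
```python
from h import *
print(delta([451,314,37]),ctrl.get_obs()['t'],ctrl.get_obs()['ee_pos'],ctrl.get_obs()['width'])
```

```text
[ -27.8 -300.4   -8.5] 7.25 [607.96350379  56.31955216  28.47527588] 31.533955204973594
```

Emit:
arm_command --series '[{"linear":[0,0,-0.045],"turn":0},{"linear":[0,0,-0.045],"turn":0},{"linear":[-0.004,-0.0429,0],"turn":0},{"linear":[-0.004,-0.0429,0],"turn":0},{"linear":[-0.004,-0.0429,0],"turn":0},{"linear":[-0.004,-0.0429,0],"turn":0},{"linear":[-0.004,-0.0429,0],"turn":0},{"linear":[-0.004,-0.0429,0],"turn":0},{"linear":[-0.004,-0.0429,0],"turn":0},{"linear":[0,0,0],"turn":0}]'

```text
t: 8.25
ee_pos: [448.3, 317.2, 118.3]
orientation: [-3.058, -0.715, 0.001]
ft_force: [0.3, -0.4, -1.4]
width: 31.9
grasp_force: 30.0
```

Emit:
arm_command --series '[{"linear":[0,0,0.04],"turn":0},{"linear":[0,0,0.03],"turn":0},{"linear":[0,0,0.01],"turn":0},{"linear":[0,0,0],"turn":0},{"linear":[0,0,0],"turn":0}]'

```text
t: 8.75
ee_pos: [451.6, 313.8, 39.1]
orientation: [-3.061, -0.707, -0.001]
ft_force: [-0.2, 0.6, -0.5]
width: 31.6
grasp_force: 30.0
```

Emit:
arm_command --series '[{"linear":[0,0,0],"turn":0},{"linear":[0,0,0],"turn":0},{"linear":[0,0,0],"turn":0},{"linear":[0,0,0],"turn":0},{"linear":[0,0,-0.02],"turn":0},{"linear":[0,0,-0.04],"turn":0},{"linear":[0,0,-0.04],"turn":0},{"linear":[0,0,0],"turn":0}]' --jaw 0.2

```text
t: 9.55
ee_pos: [453.6, 315.8, 143.5]
orientation: [-3.058, -0.708, -0.013]
ft_force: [0.8, 0.4, 0.8]
width: 52.5
grasp_force: 0.0
```

Run:
```python
from h import *
print(delta([480,-4,150]),ctrl.get_obs()['t'],ctrl.get_obs()['ee_pos'],ctrl.get_obs()['width'])
```

```text
[-116.7  298.9   -7.9] 9.55 [453.60760571 315.78999351 143.50468945] 52.46325473762464
```

Emit:
arm_command --series '[{"linear":[-0.0146,0.0374,0],"turn":0},{"linear":[-0.0146,0.0374,0],"turn":0},{"linear":[-0.0146,0.0374,0],"turn":0},{"linear":[-0.0146,0.0374,0],"turn":0},{"linear":[-0.0146,0.0374,0],"turn":0},{"linear":[-0.0146,0.0374,0],"turn":0},{"linear":[-0.0146,0.0374,0],"turn":0},{"linear":[-0.0146,0.0374,0],"turn":0},{"linear":[0,0,0],"turn":-0.09},{"linear":[0,0,0],"turn":-0.09}]' --jaw 1

```text
t: 10.55
ee_pos: [477.0, -7.7, 137.9]
orientation: [-2.984, -0.981, 0.001]
ft_force: [0.5, -0.3, -0.1]
width: 87.8
grasp_force: 0.0
```

Emit:
arm_command --series '[{"linear":[0,0,0],"turn":0},{"linear":[0,0,0],"turn":0},{"linear":[0,0,0],"turn":0}]'

```text
t: 10.85
ee_pos: [477.2, -5.9, 138.3]
orientation: [-2.985, -0.979, 0.0]
ft_force: [0.1, -0.3, -1.2]
width: 88.1
grasp_force: 0.0
```

Run:
```python
from h import *
d=snap('wrist','w2'); f=d['frame']
print(ctrl.get_obs()['ee_pos'],R.from_rotvec(ctrl.get_obs()['orientation']).as_matrix()[:,0])
b=cv2.resize(f[110:290,200:440],None,fx=3.33,fy=3.33,interpolation=cv2.INTER_CUBIC); cv2.imwrite('pics/w2c.png',b)
```

```text
[477.24790586  -5.86971136 138.30485456] [ 8.05593045e-01  5.92469235e-01 -2.25038856e-04]
```

View pics/w2c.png

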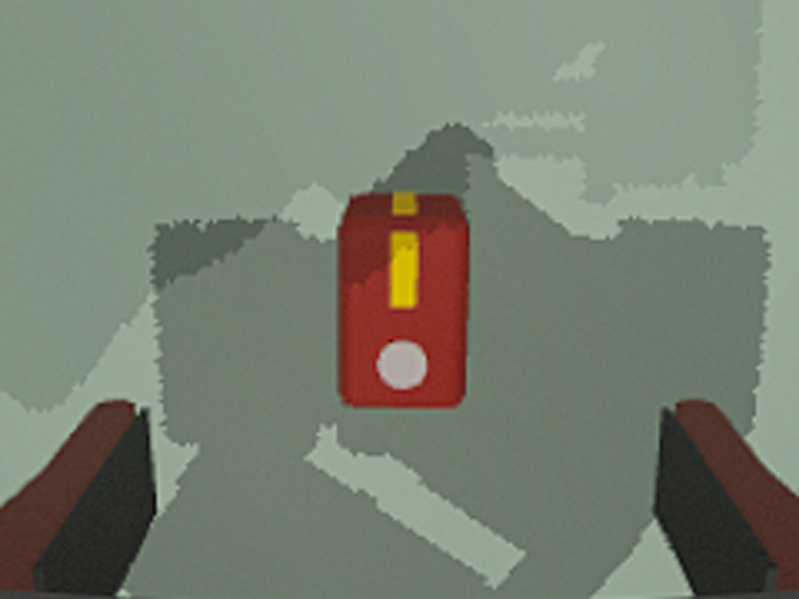

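The knob's top is at crop (340–468, 225–407), well aligned with the tool. The stripe runs from (404,233) to (403,308).

Run:
```python
from h import *
P=[at('w2',200+(u+.5)/3.33-.5,110+(v+.5)/3.33-.5,40,True) for u,v in [(340,225),(468,225),(341,407),(466,407),(404,233),(402,364)]]
for p in P: print(p)
c=sum(P[:4])/4; print(c, np.degrees(np.arctan2(*(P[4]-P[5])[1::-1])))
x=P[0]+P[1]-P[2]-P[3]; print(np.linalg.norm(x)/2,np.linalg.norm(P[0]-P[1]),np.degrees(np.arctan2(x[1],x[0])))
print(delta([*c[:2],26]))
```

```text
[490.5  24.3  40. ]
[508.4  -0.   40. ]
[453.4  -2.3  40. ]
[471.7 -27.2  40. ]
[497.8  11.   40. ]
[471.4  -7.8  40. ]
[481.   -1.3  40. ] 35.45547443444183
45.664209179619 30.181119926205508 36.091947573926355
[  5.8  -1.4 112.3]
```

Emit:
arm_command --series '[{"linear":[0.004,0,0.04],"turn":0},{"linear":[0,0,0.04],"turn":0},{"linear":[0,0,0.025],"turn":0},{"linear":[0,0,0.007],"turn":0},{"linear":[0,0,0],"turn":0},{"linear":[0,0,0],"turn":0}]'

```text
t: 11.5
ee_pos: [481.3, -3.7, 27.4]
orientation: [2.984, 0.98, 0.002]
ft_force: [0.5, 0.9, -0.0]
width: 87.9
grasp_force: 0.0
```

Emit:
arm_command --series '[{"linear":[0,0,0],"turn":0},{"linear":[0,0,0],"turn":0},{"linear":[0,0,0],"turn":0},{"linear":[0,0,0],"turn":0},{"linear":[0,0,0],"turn":0},{"linear":[0,0,0],"turn":0},{"linear":[0,0,0],"turn":0},{"linear":[0,0,0],"turn":0}]' --jaw -1

```text
t: 12.3
ee_pos: [480.5, -3.8, 26.4]
orientation: [-2.985, -0.98, 0.0]
ft_force: [-0.0, 0.2, -0.1]
width: 32.3
grasp_force: 30.0
```

Emit:
arm_command --series '[{"linear":[0,0,-0.04],"turn":0},{"linear":[0,0,-0.05],"turn":0},{"linear":[0,0,-0.05],"turn":0},{"linear":[0,0,0],"turn":0.131},{"linear":[0,0,0],"turn":0.131},{"linear":[0,0,0],"turn":0.131},{"linear":[0,0,0],"turn":0.131},{"linear":[0,0,0],"turn":0}]'

```text
t: 13.1
ee_pos: [480.4, -3.8, 166.4]
orientation: [-3.137, -0.172, 0.0]
ft_force: [-0.2, -0.2, -0.8]
width: 31.7
grasp_force: 30.0
```

Run:
```python
from h import *
o=ctrl.get_obs(); print(o['t'],o['ee_pos'],o['width'],o['grasp_force'],delta([476,-231.5,166]),R.from_rotvec(o['orientation']).as_matrix()[:,0])
snap('top','top1')
```

```text
13.1 [480.35226433  -3.84151663 166.40138212] 31.709106085276684 29.999953228980303 [-29.2 225.8   0.4] [ 9.93994677e-01  1.09427988e-01 -3.12925728e-04]
```

Emit:
arm_command --series '[{"linear":[-0.0073,0.0374,0],"turn":0},{"linear":[-0.0073,0.0374,0],"turn":0},{"linear":[-0.0073,0.0374,0],"turn":0},{"linear":[-0.0073,0.0374,0],"turn":0},{"linear":[-0.0073,0.0374,0],"turn":0},{"linear":[-0.0073,0.0374,0],"turn":0},{"linear":[0,0,0],"turn":0},{"linear":[0,0,0],"turn":0},{"linear":[0,0,0],"turn":0},{"linear":[0,0,0],"turn":0}]'

```text
t: 14.15
ee_pos: [461.8, -230.5, 166.3]
orientation: [-3.136, -0.178, 0.001]
ft_force: [0.5, 0.3, -0.4]
width: 31.5
grasp_force: 30.0
```

Run:
```python
from h import *
o=ctrl.get_obs(); print(o['ee_pos'],R.from_rotvec(o['orientation']).as_matrix()[:,0])
d=snap('wrist','w3'); f=d['frame']
print(d['tvec'],R.from_rotvec(np.ravel(d['rvec'])).as_matrix())
a=cv2.resize(f[20:260,200:440],None,fx=2.5,fy=2.5,interpolation=cv2.INTER_CUBIC); cv2.imwrite('pics/w3c.png',a)
```

```text
[ 461.82845261 -230.51457861  166.34214757] [ 9.93610204e-01  1.12865156e-01 -4.67840225e-04]
[-279.17272916  407.2615718   427.64022409] [[ 1.12264923e-01 -9.93678195e-01 -4.82187876e-04]
 [-9.59868920e-01 -1.08570657e-01  2.58580873e-01]
 [-2.56998527e-01 -2.85667246e-02 -9.65989492e-01]]
```

View pics/w3c.png

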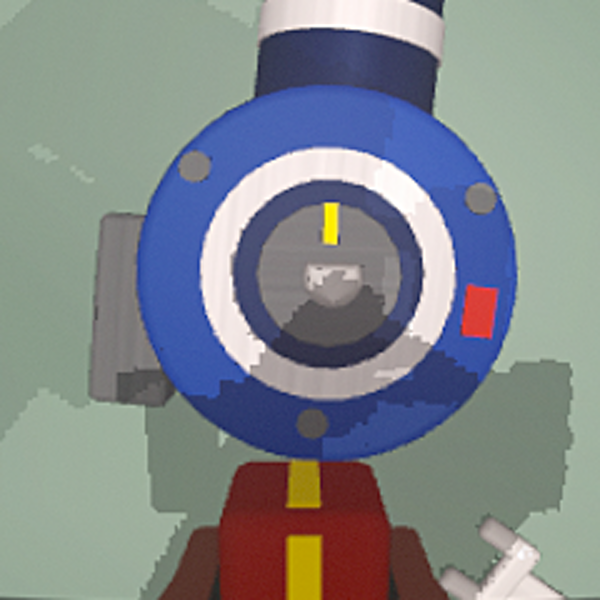

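The crop shows the collar disc centred at about (329,275) with its yellow line at (331,203–244). The stem D has its flat edge at v≈265, u 305–363, and bottom at about 305. The knob is below, with its end-face stripe at (304,462–507).

Run:
```python
from h import *
q=lambda u,v,z: at('w3',200+(u+.5)/2.5-.5,20+(v+.5)/2.5-.5,z,True)
for n,u,v,z in [('flatL',305,265,104),('flatR',363,265,104),('Dbot',334,306,104),('col',329.5,275,76),('colL',257,275,76),('colR',402,275,76),('colT',329.5,202,76),('lineO',331,203,76),('lineI',331,243,76),('kbot',305,462,140),('ktop',304,510,180),('kL',225,514,180),('kR',384,512,180),('strip',304,598,180)]: print(n,q(u,v,z))
o=ctrl.get_obs(); print(o['ee_pos'],R.from_rotvec(o['orientation']).as_matrix()[:,0])
im=cv2.imread('pics/top1.png'); d=im[240-25:240+15,300:345]
f=cv2.imread('pics/w3.png')
cv2.imwrite('pics/z1.png',np.hstack([cv2.resize(f[95:175,290:370],None,fx=5,fy=5,interpolation=cv2.INTER_CUBIC),cv2.resize(f[190:260,270:340],(400,400),interpolation=cv2.INTER_CUBIC)]))
```

```text
flatL [ 529.8 -221.4  104. ]
flatR [ 531.6 -236.5  104. ]
Dbot [ 519.9 -230.2  104. ]
col [ 527.3 -229.1   76. ]
colL [ 524.9 -207.7   76. ]
colR [ 530.  -250.5   76. ]
colT [ 549.  -226.6   76. ]
lineO [ 548.8 -227.    76. ]
lineI [ 536.9 -228.4   76. ]
kbot [ 486.7 -226.3  140. ]
ktop [ 489.  -225.8  180. ]
kL [ 486.6 -212.2  180. ]
kR [ 490.1 -239.8  180. ]
strip [ 472.1 -227.7  180. ]
[ 461.94207986 -230.55988317  166.4319215 ] [ 9.93618142e-01  1.12795850e-01 -2.88668420e-04]
```

View pics/z1.png

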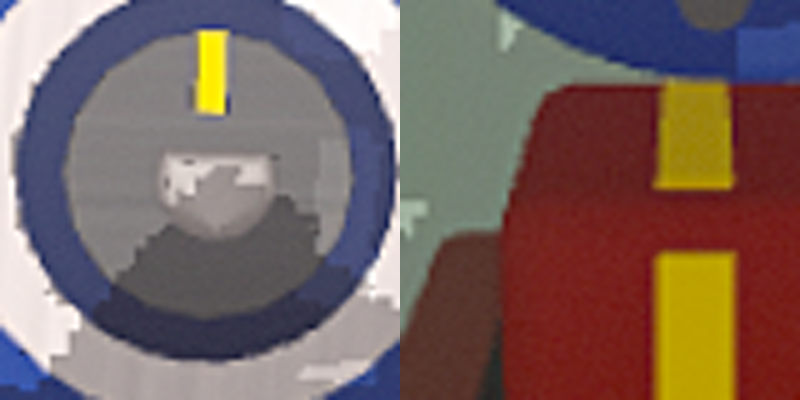

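Emit:
arm_command --series '[{"linear":[0.016,0.00195,0],"turn":0},{"linear":[0.016,0.00195,0],"turn":0},{"linear":[0.016,0.00195,0],"turn":0},{"linear":[0.016,0.00195,0],"turn":0},{"linear":[0,0,0.02],"turn":0},{"linear":[0,0,0.01],"turn":0},{"linear":[0,0,0],"turn":0},{"linear":[0,0,0],"turn":0},{"linear":[0,0,0],"turn":0},{"linear":[0,0,0],"turn":0}]'

```text
t: 15.2
ee_pos: [526.6, -232.5, 137.2]
orientation: [3.136, 0.174, 0.002]
ft_force: [1.1, -0.1, 0.3]
width: 31.7
grasp_force: 30.0
```

Emit:
arm_command --series '[{"linear":[0,0,0.002],"turn":0},{"linear":[0,0,0.002],"turn":0},{"linear":[0,0,0.002],"turn":0},{"linear":[0,0,0.002],"turn":0},{"linear":[0,0,0],"turn":0}]'

```text
t: 15.7
ee_pos: [526.1, -232.1, 128.0]
orientation: [-3.136, -0.174, 0.001]
ft_force: [-0.3, 1.7, -1.1]
width: 31.9
grasp_force: 30.0
```

Emit:
arm_command --series '[{"linear":[0,0,0.002],"turn":0},{"linear":[0,0,0.002],"turn":0},{"linear":[0,0,0.002],"turn":0},{"linear":[0,0,0.002],"turn":0},{"linear":[0,0,0],"turn":0},{"linear":[0,0,0],"turn":0}]'

```text
t: 16.3
ee_pos: [526.2, -232.1, 120.1]
orientation: [-3.136, -0.174, 0.001]
ft_force: [0.9, 4.6, -2.2]
width: 31.5
grasp_force: 30.0
```

Emit:
arm_command --series '[{"linear":[0,0,0.002],"turn":0},{"linear":[0,0,0.002],"turn":0},{"linear":[0,0,0.002],"turn":0},{"linear":[0,0,0.001],"turn":0},{"linear":[0,0,0],"turn":0},{"linear":[0,0,0],"turn":0}]'

```text
t: 16.9
ee_pos: [526.2, -232.1, 113.4]
orientation: [-3.136, -0.174, 0.0]
ft_force: [0.8, 5.4, 0.8]
width: 31.8
grasp_force: 30.0
```

Sliding on, with a small side force toward +y. I'll relieve that and then press.

Emit:
arm_command --series '[{"linear":[0,-0.0006,0.001],"turn":0},{"linear":[0,0,0.001],"turn":0},{"linear":[0,0,0.001],"turn":0},{"linear":[0,0,0.001],"turn":0},{"linear":[0,0,0.001],"turn":0},{"linear":[0,0,0],"turn":0},{"linear":[0,0,0],"turn":0}]'

```text
t: 17.6
ee_pos: [526.4, -231.9, 108.7]
orientation: [3.137, 0.174, 0.0]
ft_force: [-1.3, 2.9, 4.8]
width: 31.9
grasp_force: 30.0
```

Emit:
arm_command --series '[{"linear":[0,0,0.001],"turn":0},{"linear":[0,0,0.001],"turn":0},{"linear":[0,0,0],"turn":0},{"linear":[0,0,0],"turn":0}]'

```text
t: 18.0
ee_pos: [526.5, -231.9, 106.9]
orientation: [3.136, 0.174, 0.001]
ft_force: [-1.9, 3.1, 6.8]
width: 32.0
grasp_force: 30.0
```

Stem moving on its spring (about 1.5 N/mm, as expected). I'll press to the stop.

Emit:
arm_command --series '[{"linear":[0,-0.0003,0.001],"turn":0},{"linear":[0,0,0.001],"turn":0},{"linear":[0,0,0],"turn":0},{"linear":[0,0,0],"turn":0}]'

```text
t: 18.4
ee_pos: [526.5, -231.9, 105.2]
orientation: [3.136, 0.174, 0.001]
ft_force: [-3.0, 2.6, 10.4]
width: 32.1
grasp_force: 30.0
```

Emit:
arm_command --series '[{"linear":[0,0,0.001],"turn":0},{"linear":[0,0,0],"turn":0},{"linear":[0,0,0],"turn":0},{"linear":[0,0,0],"turn":0}]'

```text
t: 18.8
ee_pos: [526.5, -231.9, 104.3]
orientation: [3.136, 0.174, 0.001]
ft_force: [-3.1, 2.4, 11.0]
width: 32.0
grasp_force: 30.0
```

Emit:
arm_command --series '[{"linear":[0,0,0.0005],"turn":0},{"linear":[0,0,0],"turn":0},{"linear":[0,0,0],"turn":0},{"linear":[0,0,0],"turn":0}]'

```text
t: 19.2
ee_pos: [526.5, -231.9, 104.2]
orientation: [3.136, 0.174, 0.001]
ft_force: [-2.9, 2.7, 14.3]
width: 31.9
grasp_force: 30.0
```

Run:
```python
from h import *
a=snap('wrist','w4')['frame']; b=snap('top','top4')['frame']
b=cv2.resize(b[160:300,160:260],None,fx=2.85,fy=2.85)
o=ctrl.get_obs(); print(o['t'],o['ee_pos'],o['ft_force'])
cv2.imwrite('pics/fin.png',np.hstack([cv2.resize(a[0:280,130:510],(515,400)),cv2.resize(b,(285,400))]))
```

```text
19.3 [ 526.56332861 -231.87985722  104.20639553] [-4.05495964  2.72932354 13.94916961]
```

View pics/fin.png

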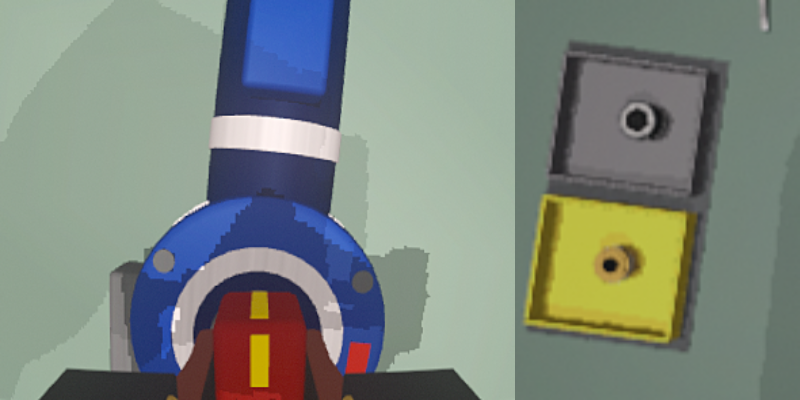

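The picture shows the socket in the grey bin at (638,120), the coupling in the yellow bin at (612,265), and the knob down on the collar at (260,340). At 14 N the tool stopped moving, so the stem is at its stop.

```bash
python3 -c "
from workcell import ctrl
print(ctrl.close_job())"
```

```text
the job is handed in; nothing more can be done
None
```

The job is done and handed in at about 19 s: the socket is in the grey bin, the coupling is in the yellow bin, and the knob is fully on the stem, still gripped and pressing it to its stop at about 14 N.

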